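# Seat the gobo wheel on its locating pin

## Task

On the wheel module, push the gobo wheel round with a fingertip against its stud until the notch in its rim meets the locating pin, then press the wheel down until it sits level and fully home, and take the hand away. Never lift the wheel, and leave everything else on the cart where it is.

Things in the scene. Friction and masses are not known exactly. Their poses are not given: they have to be found in the camera images.
- module: the wheel module, fixed to the cart top: grey base plate 170 x 150 x 10 mm with an upright spindle (18 mm across, hidden in the wheel's hub), a black sliding collar 80 mm across under the wheel and, on a dark lug, the locating pin. Origin: centre of the underside, on the spindle axis, at cart-top height; z up, x from the spindle towards the pin.
- pin (a point): tip of the upright locating pin: 10 mm across, tapering to 4 mm in its top 4 mm, standing 66 mm from the spindle axis, tip 32.5 mm above the cart top. Its outer half shows beyond the wheel's rim.
- wheel: aluminium gobo wheel, loose on the spindle: plate 130 mm across, 8 mm thick, hub 36 mm across, five flat gobos, rim notch along its +x, upright stud along -x. Origin: centre of the underside, 34 mm above the cart top at the start (1.5 mm over the pin's tip, so it turns either way, with 1 to 2 N of friction felt at the stud), 24 mm when fully home.
- notch (a point): the notch in the wheel's rim, open to the outside, 18 mm wide, from 56 mm radius out to the rim (the pin has 4 mm to spare on either side). The point lies at 66 mm from the wheel's axis, level with the wheel's underside; it is straight over the pin when lined up.
- stud (a point): centre of the top of the steel stud on the wheel: 12 mm across, rising 24 mm above the plate (top 32 mm above the wheel's underside), 48 mm from the wheel's axis. A fingertip pushed against its side turns the wheel.
- hub (a point): centre of the flat closed top of the wheel's hub (26 mm above the wheel's underside), the place to press: 60 mm above the cart top at the start, 50 mm when the wheel is home.
- collar (a joint): the sliding collar that carries the wheel: 0 up (start), 0.010 m fully down. It slides stiffly (about 9 N, less the wheel's weight) and stays where it is pushed. Pressed while not lined up, the wheel catches on the pin and only tips a little (hub down about 5 mm); it can then still be turned on.
- bolt: bystander: bronze clamp bolt standing on its 28 mm round head, 55 mm tall; origin under its centre
- fuse: bystander: white porcelain fuse holder, 60 x 28 x 30 mm; origin under its centre
- filter: bystander: square blue-tinted glass filter lying flat, 90 x 90 x 4 mm; origin under its centre
- iris: bystander: matte aluminium spot iris lying flat, a ring 84 mm across, 12 mm high, open in the middle, with a 30 mm lever along its x; origin under its centre
- driver: bystander: screwdriver with a red handle, lying flat along its x
- tin: bystander: small closed steel tin, 56 mm across, 50 mm tall; origin under its centre
- gobo: bystander: loose steel disc (gobo), 66 mm across, 4 mm thick, lying flat; origin under its centre
There are look-alikes about, which are no part of the job. Leave any orange or purple look-alike of the wheel alone. Leave any orange or yellow look-alike of the module alone.

How it is judged:
By the outcome, as a careful person would: the job done as asked, in the order asked, and still so for the second after the job is handed in, with the robot touching nothing.
It also fails if it takes over 48 s, if anything falls off the work surface, if the arm or the gripper's body presses on something with over 40 N, if the wrist force passes 120 N, or if a joint passes its speed limit or range.

## Robot

A 6-joint arm with a two-finger parallel gripper is mounted at the origin on the work surface. World frame = base frame: x ahead of the robot, y to its left, z up, the work surface at z = 0. Lengths are in mm, angles in rad, forces in N, time in s.
With the tool pointing down it reaches from about 325 to 750 mm from the base axis. Payload 7.6 kg.
Tool frame: the origin (TCP) lies on the centre line of the jaws, within the pads' length; the fingertips stand 11 mm ahead of it and the grasp point (between the pads) lies 8 mm behind it (r.tips_ahead is the distance from the TCP to the fingertips, in mm); y points along the fingers, z is the direction in which the jaws open and shut, and the axes are right-handed (so a half turn about y gives the same grasp; the last joint's range is limited). The gripper opens to 85 mm and grips with 20 to 120 N. Pads are 22 mm wide; open, the fingers measure 114 mm over their backs; the gripper's body (76 mm by 85 mm) begins 54 mm behind the grasp point. The pads swing forward as they close: fully open they stand 13 mm farther back than shut.
Start: joints at [-1.18, 0.052, 1.401, -0, 1.689, -0.07], TCP at [233.475, -470.249, 242.323] pointing down, gripper open.
Joint ranges: [-2.9, 2.9], [-0.91, 2.17], [0.12, 2.37], [-1.06, 4.2], [0.26, 2.73], [-2.93, 2.93]. Speed limits (rad/s): [2.57, 2.57, 3.01, 3.14, 3.14, 3.14].

## Interface

Orientations are given as a unit quaternion [w, x, y, z].
In Python, from station import r gives the robot as it stands.
- The arm moves only by the tool servo_tool, never from a script. Its argument "deltas" is a list of rows, each an object of numbers: "dx", "dy", "dz": the shift along the tool's x, y, z in mm; "rx", "ry", "rz": the turn, a rotation vector about the tool's x, y, z in rad; "claw": the closure, from 0 (fully open) to 1 (shut). A call has 1 to 12 rows; each row is the pose to reach, as a shift and turn from the pose commanded when the call began, along the tool's axes at that moment; what a row does not reach only later rows make up. A row lasts 1/12 s, in which the tool goes at most 41.7 mm and 7.16 degrees, less where a joint would pass 70% of its speed; a pose out of reach is approached as far as the arm can. A call with a gripper value outside its range is refused whole. The fingers move at their own pace and stop on an object; the grip force is fixed at half the most. Time passes only in rows, so rows that repeat a pose let the fingers close. It gives the time, the measured TCP pose, the force and the opening at its end, in the units of the state.
- r.get_obs(): the state, without advancing time (a new reading comes with each control period).
- r.grab_frame(name): name is "side" or "top"; returns (picture, depth): 420x560x3 uint8, blue, green, red; 420x560 float32, mm along the optical axis (not along the pixel's ray), 0 where there is no reading.
- r.get_calibration(name): a dict with "mtx" (3x3 intrinsics, pixels), "k1" (the pictures are not rectified: a ray, as slopes to the right and down, at radius r is drawn at 1 + k1 r^2 times it, then the intrinsics apply), "origin" and "attitude" of the camera in the world. Camera axes: x right, y up, looking along -z (the intrinsics and any distortion apply to the point x, -y, -z); pixel columns grow to the right and rows downward; lengths in mm; the calibration is good to about 2 mm. A picture is of the moment at which its call begins. get_calibration takes no time and is no camera call.
- r.hand_in(): hands the job in, once; it reports no verdict.
The state is a dict: "clock": time; "joint_pos": joint angles; "joint_velocities": joint speeds; "joint_torque": joint torques, N m; "position": TCP position; "eef_rot": TCP orientation; "contact_force": force on the tool from outside, world axes, zero at the start; "moment": the same for the moment, N m; "width": finger opening in mm.
Only numpy, scipy, OpenCV 4.12 (cv2) and the standard library are available. Lean on these libraries where they do the work, as an engineer would, in place of code of your own. Each camera call takes 0.05 s, during which the arm holds its last target. There are 200 camera calls.

## Working session

There is one attempt and no reset: what is moved stays moved. The work goes in short steps, Python scripts to look and compute and a tool call to move; the robot and the scene stay as the last step left them, time stands still between calls to the robot, and variables do not carry over. Pictures are saved under pics/ and viewed, about 8 in all and at most 12, crops included, and the job is handed in when it is done.

Besides the shell and the picture viewer there is one more tool, called after "Emit:" as name(argument=value, ...) on one line, values as JSON. servo_tool: Moves the arm, as the interface text tells. Its arguments: {"type":"object","properties":{"deltas":{"type":"array"}},"required":["deltas"]}

```bash
mkdir -p pics; cat > h.py <<'E'
import numpy as np, cv2
from station import r
from scipy.spatial.transform import Rotation as R
def cam(n):
    c=r.get_calibration(n); a=np.array(c["attitude"],float)
    M=a if a.shape==(3,3) else R.from_quat(a[[1,2,3,0]]).as_matrix()
    return np.array(c["mtx"],float),float(c["k1"]),np.array(c["origin"],float),M
def ray(n,u,v):
    K,k,o,M=cam(n); d=np.stack([(np.asarray(u,float)-K[0,2])/K[0,0],(np.asarray(v,float)-K[1,2])/K[1,1]],-1)
    p=d.copy()
    for _ in range(8): p=d/(1+k*(p**2).sum(-1,keepdims=True))
    return np.stack([p[...,0],-p[...,1],-np.ones_like(p[...,0])],-1)@M.T,o
def at_z(n,u,v,z):
    d,o=ray(n,u,v); return o+d*((z-o[2])/d[...,2])[...,None]
def cloud(n,D):
    v,u=np.mgrid[:D.shape[0],:D.shape[1]]; d,o=ray(n,u,v); return o+d*D[...,None]
def proj(n,P):
    K,k,o,M=cam(n); q=(np.atleast_2d(P)-o)@M; p=np.stack([q[:,0]/-q[:,2],q[:,1]/q[:,2]],-1)
    p=p*(1+k*(p**2).sum(1,keepdims=True)); return p*[K[0,0],K[1,1]]+[K[0,2],K[1,2]]
E
python3 - <<'E'
from h import *
print(r.get_obs())
for n in("top","side"):
    I,D=r.grab_frame(n); cv2.imwrite(f"pics/{n}0.png",I); np.save(n+"0.npy",D); print(n,r.get_calibration(n))
E
```

```text
{'clock': 0.0, 'joint_pos': array([-1.18029160e+00,  5.28558779e-02,  1.40172983e+00, -3.02349256e-05,
        1.68856331e+00, -7.03185707e-02]), 'joint_velocities': array([ 0.00085391,  0.00086873,  0.00109086,  0.00140769,  0.00096294,
       -0.00026479]), 'joint_torque': array([ 2.55934510e-04, -3.81660712e+01, -3.60184622e+01, -8.19560842e-05,
        6.15910933e-03,  9.14114395e-06]), 'position': array([ 233.3597209 , -469.97860626,  241.45981649]), 'eef_rot': array([ 0.16138839, -0.16158479,  0.6889613 , -0.68787824]), 'contact_force': array([-0.31983059, -0.10953058,  0.1065843 ]), 'moment': array([ 0.02791657, -0.0068186 ,  0.03607912]), 'width': 85.4493579977747}
top {'mtx': array([[440.88582193,   0.        , 278.7753399 ],
       [  0.        , 440.88582193, 211.85463763],
       [  0.        ,   0.        ,   1.        ]]), 'k1': 0.050409185197567215, 'origin': array([ 204.3871443 ,  -52.10445733, 1392.46977006]), 'attitude': array([-0.6898645 , -0.06913428,  0.07669498,  0.71653702])}
side {'mtx': array([[393.0384199 ,   0.        , 278.23213274],
       [  0.        , 393.0384199 , 217.90646597],
       [  0.        ,   0.        ,   1.        ]]), 'k1': -0.10666005956035775, 'origin': array([ 403.54758204, -670.94271251,  766.57925955]), 'attitude': array([ 0.93386114,  0.35125971, -0.03018102, -0.06007568])}
```

View pics/top0.png

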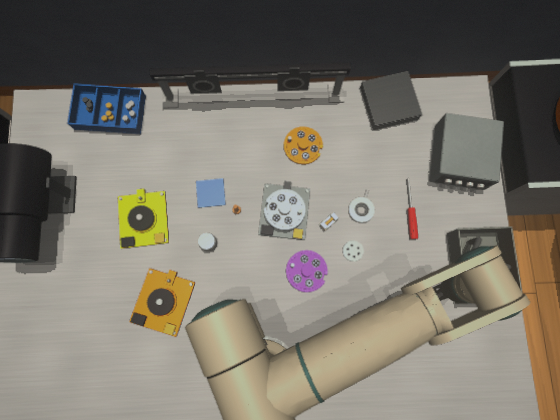

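View pics/side0.png

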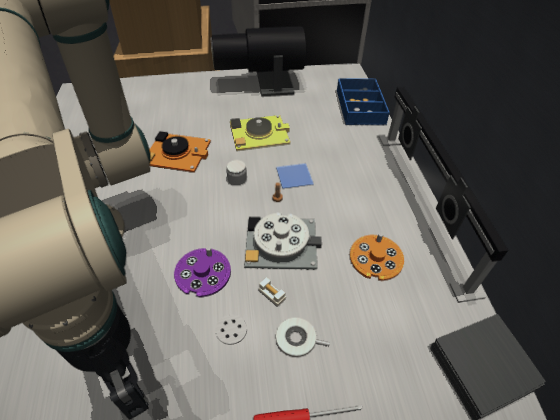

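The wheel module is at about (285,209) in the top view and (282,237) in the side view. Its lug is at (287,185) in the top view. I'll enlarge both.

```bash
python3 - <<'E'
from h import *
a=cv2.imread("pics/top0.png")[170:250,245:325]; b=cv2.imread("pics/side0.png")[195:285,235:335]
z=lambda i,s:cv2.resize(i,None,fx=s,fy=s,interpolation=cv2.INTER_CUBIC)
A=z(a,5);B=z(b,4); C=np.zeros((400,800,3),np.uint8); C[:400,:400]=A; C[:360,400:800]=B
cv2.imwrite("pics/c.png",C)
for p in[(285,209),(287,185),(302,233)]: print(at_z("top",*p,40.),np.load("top0.npy")[p[1],p[0]])
P=cloud("top",np.load("top0.npy"))[165:255,240:330].reshape(-1,3)
for lo,hi in((36,48),(52,64),(64,80)):
    q=P[(P[:,2]>lo)&(P[:,2]<hi)]; print(lo,len(q),q.mean(0),q.min(0),q.max(0))
E
```

```text
[495.95814882 -92.0539781   40.        ] 1366.3547
[ 573.61296143 -101.63232816   40.        ] 1426.5562
[ 417.85031048 -141.61606254   40.        ] 1391.793
36 1145 [496.28696176 -89.18391298  41.79314148] [ 432.29964541 -215.08324156   36.02901745] [562.02600942 -22.89682027  47.89189406]
52 103 [496.06377427 -90.45282826  59.16273888] [ 479.03911018 -137.73529785   52.09144916] [515.2673704  -72.86935704  63.68545849]
64 19 [ 491.02616216 -113.00672685   66.14462735] [ 478.89505633 -140.15543055   64.12749358] [510.04471436 -73.09196335  71.01833829]
```

View pics/c.png

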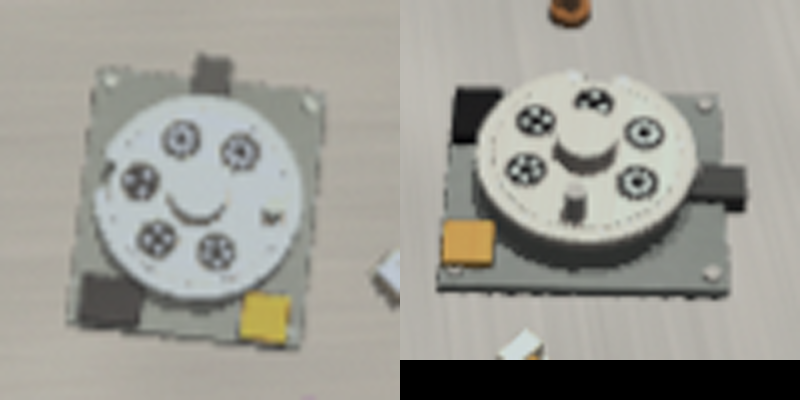

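The crops show the notch on the world +y side (top px 266,204) and the stud on the −y side (side px 278,242). The pin lug is towards +x. The wheel has to turn about 90° clockwise.

```bash
python3 - <<'E'
from h import *
from scipy.optimize import least_squares
tp=lambda x,y,z:at_z("top",245+x/5-.4,170+y/5-.4,z); sp=lambda x,y,z:at_z("side",235+(x-400)/4-.4,195+y/4-.4,z)
for n in("top","side"):
    P=cloud(n,np.load(n+"0.npy")).reshape(-1,3)
    q=P[(abs(P[:,2]-42)<3)&(np.hypot(P[:,0]-496,P[:,1]+90)<75)]
    h=P[(abs(P[:,2]-60)<3)&(np.hypot(P[:,0]-496,P[:,1]+90)<30)]
    s=P[(P[:,2]>54)&(np.hypot(P[:,0]-496,P[:,1]+90)<75)&(np.hypot(P[:,0]-496,P[:,1]+90)>30)]
    print(n,"plate bbox",q.min(0),q.max(0),"hub",h.mean(0),"stud",len(s),s.mean(0))
print("rim LRTB",[tp(*p,42.)[:2].round(1) for p in((93,200),(303,200),(200,95),(200,298))])
c=[tp(*p,10.) for p in((97,70),(325,93),(300,347),(67,325))]
print("corners",np.round(c,1),"mean",np.mean(c,0)); ax=c[0]+c[1]-c[2]-c[3]; print("yaw",np.degrees(np.arctan2(ax[1],ax[0])))
print("notch top",tp(107,172,42.),"side",sp(605,76,42.),"stud side",sp(574,187,66.),"stud base top",tp(272,219,45.))
print("lug",tp(212,62,20.),sp(745,188,20.))
print(R.from_quat(r.get_obs()["eef_rot"][[1,2,3,0]]).as_matrix().round(3), r.tips_ahead)
E
```

```text
top plate bbox [ 432.29964541 -152.24216401   39.00814406] [560.72133481 -25.77411497  44.96371091] hub [496.42571952 -89.15082764  59.93598974] stud 14 [ 484.01725876 -135.02110685   65.92977096]
side plate bbox [ 434.60069828 -154.46493497   39.0440624 ] [565.20957326 -21.55003762  44.99874031] hub [499.07540248 -89.09969183  60.74726666] stud 39 [ 486.65949996 -136.44929256   63.46038277]
rim LRTB [array([496.1, -23.7]), array([ 491.3, -155.2]), array([561.6, -93.5]), array([431.5, -88.1])]
corners [[ 589.2  -28.3   10. ]
 [ 568.4 -175.5   10. ]
 [ 403.1 -150.9   10. ]
 [ 422.7   -4.    10. ]] mean [495.85390314 -89.66379581  10.        ]
yaw -8.385008788672454
notch top [513.79778123 -33.02074132  42.        ] side [519.240355   -30.02230148  42.        ] stud side [ 485.77194184 -132.32962522   66.        ] stud base top [ 479.21621185 -134.99340383   45.        ]
lug [ 589.07756331 -102.78856312   20.        ] [ 593.29470116 -110.42778677   20.        ]
[[-0.896 -0.     0.445]
 [-0.445  0.001 -0.896]
 [-0.    -1.    -0.001]] 11.0
```

Emit:
servo_tool(deltas=[{"dx": -20, "dy": 5, "dz": -8, "ry": -0.05, "claw": 1}, {"dx": -55, "dy": 15, "dz": -23, "ry": -0.13, "claw": 1}, {"dx": -90, "dy": 25, "dz": -38, "ry": -0.21, "claw": 1}, {"dx": -125, "dy": 36, "dz": -52, "ry": -0.29, "claw": 1}, {"dx": -160, "dy": 46, "dz": -67, "ry": -0.37, "claw": 1}, {"dx": -196, "dy": 56, "dz": -82, "ry": -0.45, "claw": 1}, {"dx": -232, "dy": 66, "dz": -97, "ry": -0.53, "claw": 1}, {"dx": -268, "dy": 76, "dz": -112, "ry": -0.61, "claw": 1}, {"dx": -304, "dy": 86, "dz": -127, "ry": -0.69, "claw": 1}, {"dx": -340, "dy": 97, "dz": -142, "ry": -0.77, "claw": 1}, {"dx": -375, "dy": 107, "dz": -156, "ry": -0.83, "claw": 1}, {"dx": -399, "dy": 112, "dz": -166, "ry": -0.85, "claw": 1}])

```text
invalid input
```

Emit:
servo_tool(deltas=[{"claw": 1}, {"claw": 1}])

```text
invalid input
```

```bash
python3 - <<'E'
from h import *
o=r.get_obs(); print(o["clock"],o["position"],o["width"],o["contact_force"],o["joint_pos"]);print(R.from_quat(o["eef_rot"][[1,2,3,0]]).as_matrix().round(3))
I,D=r.grab_frame("side"); T,_=r.grab_frame("top")
a=cv2.resize(I[150:300,180:380],None,fx=3,fy=3)[:450,:600]; b=cv2.resize(T[160:260,235:335],None,fx=2,fy=2)
C=np.zeros((450,800,3),np.uint8);C[:,:600]=a;C[:200,600:]=b;cv2.imwrite("pics/d.png",C)
E
```

```text
0.1 [ 233.38202601 -470.02527279  241.58249409] 85.33649409394839 [ 0.0120902  -0.5650082   0.89690778] [-1.18031824e+00  5.27738496e-02  1.40157187e+00  3.26216940e-05
  1.68855078e+00 -7.03211756e-02]
[[-0.896 -0.     0.445]
 [-0.445  0.001 -0.896]
 [-0.    -1.    -0.001]]
```

View pics/d.png

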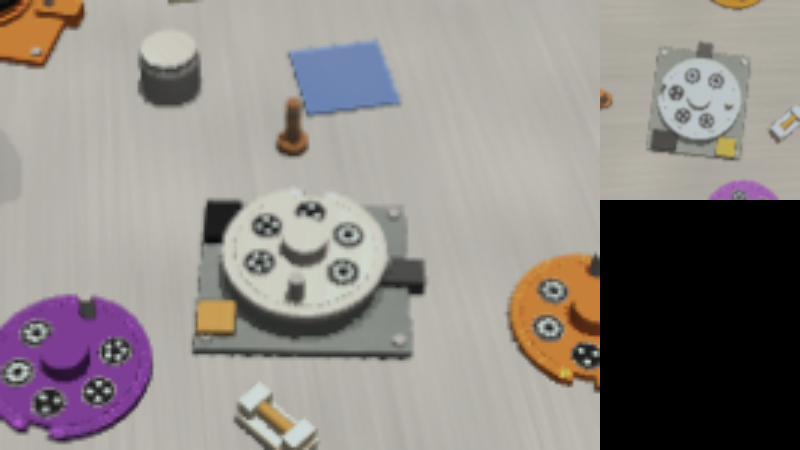

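The arm hasn't moved because both move calls were refused. The rows may need every field, so I'll test that with a small row.

Emit:
servo_tool(deltas=[{"dx": -20, "dy": 5, "dz": -8, "rx": 0, "ry": -0.05, "rz": 0, "claw": 1}])

```text
clock: 0.28
position: [246.5, -455.7, 237.6]
eef_rot: [-0.177, 0.178, -0.684, 0.685]
contact_force: [0.4, -0.2, 0.1]
width: 75.3
```

Emit:
servo_tool(deltas=[{"dx": -35, "dy": 10, "dz": -13, "rx": 0, "ry": -0.08, "rz": 0, "claw": 1}, {"dx": -70, "dy": 20, "dz": -25, "rx": 0, "ry": -0.16, "rz": 0, "claw": 1}, {"dx": -105, "dy": 30, "dz": -38, "rx": 0, "ry": -0.24, "rz": 0, "claw": 1}, {"dx": -140, "dy": 40, "dz": -50, "rx": 0, "ry": -0.32, "rz": 0, "claw": 1}, {"dx": -175, "dy": 50, "dz": -63, "rx": 0, "ry": -0.4, "rz": 0, "claw": 1}, {"dx": -210, "dy": 60, "dz": -76, "rx": 0, "ry": -0.48, "rz": 0, "claw": 1}, {"dx": -245, "dy": 70, "dz": -88, "rx": 0, "ry": -0.56, "rz": 0, "claw": 1}, {"dx": -280, "dy": 80, "dz": -101, "rx": 0, "ry": -0.64, "rz": 0, "claw": 1}, {"dx": -315, "dy": 90, "dz": -113, "rx": 0, "ry": -0.7, "rz": 0, "claw": 1}, {"dx": -350, "dy": 100, "dz": -126, "rx": 0, "ry": -0.76, "rz": 0, "claw": 1}, {"dx": -375, "dy": 105, "dz": -135, "rx": 0, "ry": -0.8, "rz": 0, "claw": 1}, {"dx": -386, "dy": 107, "dz": -139, "rx": 0, "ry": -0.8, "rz": 0, "claw": 1}])

```text
clock: 1.28
position: [517.6, -141.3, 128.9]
eef_rot: [0.432, -0.433, 0.56, -0.559]
contact_force: [-0.7, -0.4, -0.2]
width: 0.1
```

Emit:
servo_tool(deltas=[{"dx": 0, "dy": 0, "dz": 0, "rx": 0, "ry": 0, "rz": 0, "claw": 1}, {"dx": 0, "dy": 0, "dz": 0, "rx": 0, "ry": 0, "rz": 0, "claw": 1}])

```text
clock: 1.45
position: [516.4, -144.5, 130.3]
eef_rot: [0.431, -0.431, 0.561, -0.561]
contact_force: [0.3, -1.2, 0.9]
width: -0.0
```

```bash
python3 - <<'E'
from h import *
o=r.get_obs(); print(o["clock"],o["position"],o["width"],o["contact_force"],o["joint_pos"]);print(R.from_quat(o["eef_rot"][[1,2,3,0]]).as_matrix().round(3))
I,D=r.grab_frame("side"); T,_=r.grab_frame("top")
a=cv2.resize(I[150:300,180:380],None,fx=3,fy=3)[:450,:600]; b=cv2.resize(T[160:260,235:335],None,fx=2,fy=2)
C=np.zeros((450,800,3),np.uint8);C[:,:600]=a;C[:200,600:]=b;cv2.imwrite("pics/d2.png",C)
E
```

```text
1.45 [ 516.39701768 -144.52571681  130.26206075] -0.044849079762570944 [ 0.32087183 -1.2259424   0.9147157 ] [-3.41465757e-01  1.48393033e-01  1.52355097e+00 -5.83592065e-04
  1.47004250e+00 -8.11639582e-02]
[[-0.257 -0.001  0.966]
 [-0.966 -0.    -0.257]
 [ 0.001 -1.    -0.   ]]
```

View pics/d2.png

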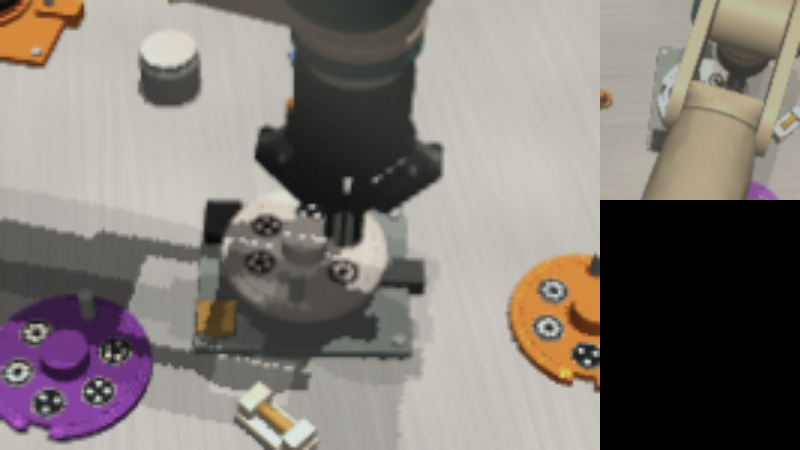

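The closed fingertips sit above the wheel, +x of the stud (crop px 345,235, with the stud at 295,290). The picture agrees with the plan, so I'll descend and then approach the stud along −z of the tool.

Emit:
servo_tool(deltas=[{"dx": 0, "dy": 25, "dz": 0, "rx": 0, "ry": 0, "rz": 0, "claw": 1}, {"dx": 0, "dy": 50, "dz": 0, "rx": 0, "ry": 0, "rz": 0, "claw": 1}, {"dx": 0, "dy": 65, "dz": 0, "rx": 0, "ry": 0, "rz": 0, "claw": 1}, {"dx": 0, "dy": 70, "dz": 0, "rx": 0, "ry": 0, "rz": 0, "claw": 1}, {"dx": 0, "dy": 70, "dz": 0, "rx": 0, "ry": 0, "rz": 0, "claw": 1}, {"dx": 0, "dy": 70, "dz": -3, "rx": 0, "ry": 0, "rz": 0, "claw": 1}, {"dx": 0, "dy": 70, "dz": -6, "rx": 0, "ry": 0, "rz": 0, "claw": 1}])

```text
clock: 2.13
position: [511.4, -143.4, 62.0]
eef_rot: [-0.431, 0.43, -0.56, 0.562]
contact_force: [-0.2, -0.2, 1.5]
width: 0.0
```

Emit:
servo_tool(deltas=[{"dx": 0, "dy": 0, "dz": -1, "rx": 0, "ry": 0, "rz": 0, "claw": 1}, {"dx": 0, "dy": 0, "dz": -2, "rx": 0, "ry": 0, "rz": 0, "claw": 1}, {"dx": 0, "dy": 0, "dz": -3, "rx": 0, "ry": 0, "rz": 0, "claw": 1}, {"dx": 0, "dy": 0, "dz": -4, "rx": 0, "ry": 0, "rz": 0, "claw": 1}])

```text
clock: 2.47
position: [507.0, -141.7, 60.7]
eef_rot: [-0.431, 0.431, -0.56, 0.561]
contact_force: [-0.5, 0.2, -0.2]
width: 0.5
```

Emit:
servo_tool(deltas=[{"dx": 1.8, "dy": 0, "dz": -4.3, "rx": 0, "ry": 0.087, "rz": 0, "claw": 1}, {"dx": 3.3, "dy": 0, "dz": -8.7, "rx": 0, "ry": 0.175, "rz": 0, "claw": 1}, {"dx": 4.3, "dy": 0, "dz": -13.2, "rx": 0, "ry": 0.262, "rz": 0, "claw": 1}, {"dx": 5, "dy": 0, "dz": -17.8, "rx": 0, "ry": 0.349, "rz": 0, "claw": 1}, {"dx": 5.2, "dy": 0, "dz": -22.4, "rx": 0, "ry": 0.436, "rz": 0, "claw": 1}, {"dx": 5.1, "dy": 0, "dz": -27, "rx": 0, "ry": 0.524, "rz": 0, "claw": 1}, {"dx": 4.5, "dy": 0, "dz": -31.6, "rx": 0, "ry": 0.611, "rz": 0, "claw": 1}, {"dx": 3.6, "dy": 0, "dz": -36.2, "rx": 0, "ry": 0.698, "rz": 0, "claw": 1}, {"dx": 2.2, "dy": 0, "dz": -40.6, "rx": 0, "ry": 0.785, "rz": 0, "claw": 1}, {"dx": 0.5, "dy": 0, "dz": -44.9, "rx": 0, "ry": 0.873, "rz": 0, "claw": 1}, {"dx": -1.6, "dy": 0, "dz": -49, "rx": 0, "ry": 0.96, "rz": 0, "claw": 1}, {"dx": -4, "dy": 0, "dz": -53, "rx": 0, "ry": 1.047, "rz": 0, "claw": 1}])

```text
clock: 3.47
position: [456.9, -124.2, 60.6]
eef_rot: [-0.092, 0.091, -0.701, 0.701]
contact_force: [1.5, -1.0, 0.6]
width: 0.1
```

Emit:
servo_tool(deltas=[{"dx": 0, "dy": 0, "dz": 0, "rx": 0, "ry": 0, "rz": 0, "claw": 1}, {"dx": 0, "dy": 0, "dz": 0, "rx": 0, "ry": 0, "rz": 0, "claw": 1}])

```text
clock: 3.63
position: [456.8, -124.1, 60.5]
eef_rot: [-0.094, 0.094, -0.701, 0.701]
contact_force: [0.3, -0.3, -0.7]
width: 0.1
```

```bash
python3 - <<'E'
from h import *
o=r.get_obs(); p=o["position"]; M=R.from_quat(o["eef_rot"][[1,2,3,0]]).as_matrix(); d=p-[497,-89.5,0]; d[2]=0
print(o["clock"],p,o["contact_force"],"z ang",np.degrees(np.arctan2(M[1,2],M[0,2])),"rad,tan",d@M[:,0],d@M[:,2])
I,D=r.grab_frame("side"); T,_=r.grab_frame("top")
a=cv2.resize(I[190:290,230:340],None,fx=4.5,fy=4.5,interpolation=2); b=cv2.resize(T[160:260,235:335],None,fx=3,fy=3)
C=np.zeros((450,800,3),np.uint8);C[:,:495]=a;C[:300,500:]=b;cv2.imwrite("pics/e.png",C)
E
```

```text
3.6333 [ 456.81335884 -124.14237718   60.45120598] [ 0.31190563 -0.30550601 -0.73952004] z ang -74.72684935387156 rad,tan 47.89281821013084 22.832835193718154
```

View pics/e.png

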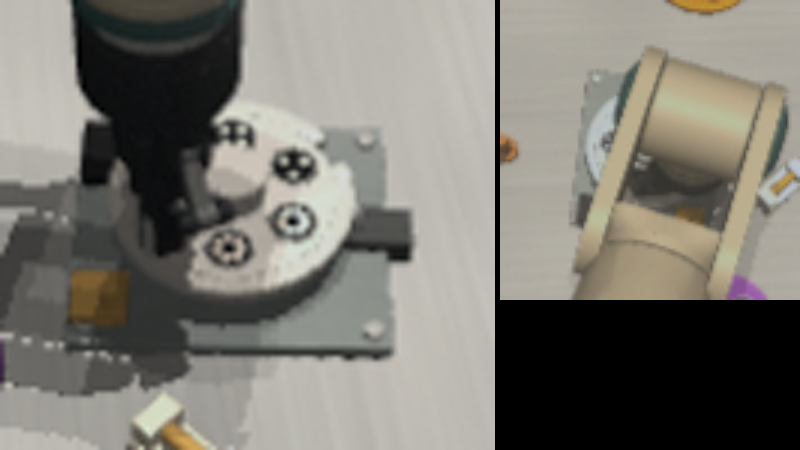

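The wheel has turned. The notch is near (340,168) in the crop and the finger is behind the stud. I'll measure the notch angle.

```bash
python3 - <<'E'
from h import *
I,D=r.grab_frame("side")
# unwrap rim band around wheel at z=42: rows=radius, cols=angle
ang=np.arange(-60,80,.5); rad=np.arange(50,72,.5); A,Rr=np.meshgrid(np.radians(ang),rad)
for cx in (498.,): 
    P=np.stack([cx+Rr*np.cos(A),-89.5+Rr*np.sin(A),np.full(A.shape,42.)],-1).reshape(-1,3)
    q=proj("side",P).astype(np.float32).reshape(*A.shape,2)
    U=cv2.remap(I,q[...,0],q[...,1],1); g=cv2.cvtColor(U,6)
    b=g[16:28].mean(0); print([(a,int(x)) for a,x in zip(ang[::6],b[::6])])
    v=cv2.resize(U,None,fx=2.8,fy=6,interpolation=0)
    for a in range(-60,80,10): cv2.putText(v,str(a),(int((a+60)*5.6),12),0,.4,(0,0,255)); cv2.line(v,(int((a+60)*5.6),12),(int((a+60)*5.6),25),(0,0,255))
    cv2.imwrite("pics/u.png",v)
E
```

```text
[(np.float64(-60.0), 201), (np.float64(-57.0), 196), (np.float64(-54.0), 202), (np.float64(-51.0), 204), (np.float64(-48.0), 203), (np.float64(-45.0), 205), (np.float64(-42.0), 207), (np.float64(-39.0), 206), (np.float64(-36.0), 203), (np.float64(-33.0), 205), (np.float64(-30.0), 207), (np.float64(-27.0), 208), (np.float64(-24.0), 209), (np.float64(-21.0), 208), (np.float64(-18.0), 208), (np.float64(-15.0), 209), (np.float64(-12.0), 211), (np.float64(-9.0), 211), (np.float64(-6.0), 212), (np.float64(-3.0), 211), (np.float64(0.0), 210), (np.float64(3.0), 212), (np.float64(6.0), 213), (np.float64(9.0), 211), (np.float64(12.0), 194), (np.float64(15.0), 160), (np.float64(18.0), 150), (np.float64(21.0), 153), (np.float64(24.0), 145), (np.float64(27.0), 119), (np.float64(30.0), 154), (np.float64(33.0), 202), (np.float64(36.0), 206), (np.float64(39.0), 211), (np.float64(42.0), 208), (np.float64(45.0), 211), (np.float64(48.0), 211), (np.float64(51.0), 210), (np.float64(54.0), 211), (np.float64(57.0), 211), (np.float64(60.0), 211), (np.float64(63.0), 211), (np.float64(66.0), 206), (np.float64(69.0), 203), (np.float64(72.0), 209), (np.float64(75.0), 211), (np.float64(78.0), 211)]
```

View pics/u.png

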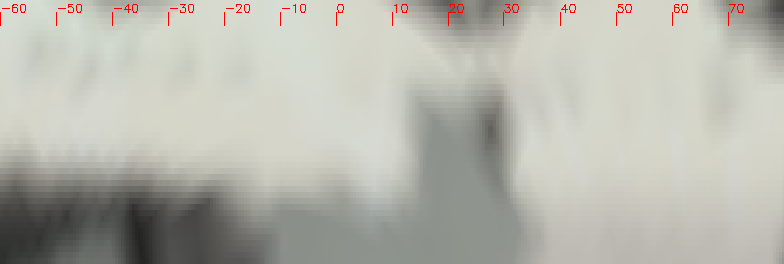

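The unwrapped rim shows the notch from 13.5° to 31°, centred at about 22°. The pin is at −8.4°, which leaves about 30° to turn. I'll turn 28° and measure again.

Emit:
servo_tool(deltas=[{"dx": 1.5, "dy": 0, "dz": -3.4, "rx": 0, "ry": 0.07, "rz": 0, "claw": 1}, {"dx": 2.7, "dy": 0, "dz": -6.9, "rx": 0, "ry": 0.14, "rz": 0, "claw": 1}, {"dx": 3.7, "dy": 0, "dz": -10.5, "rx": 0, "ry": 0.209, "rz": 0, "claw": 1}, {"dx": 4.5, "dy": 0, "dz": -14.1, "rx": 0, "ry": 0.279, "rz": 0, "claw": 1}, {"dx": 5, "dy": 0, "dz": -17.8, "rx": 0, "ry": 0.349, "rz": 0, "claw": 1}, {"dx": 5.2, "dy": 0, "dz": -21.5, "rx": 0, "ry": 0.419, "rz": 0, "claw": 1}, {"dx": 5.2, "dy": 0, "dz": -25.2, "rx": 0, "ry": 0.489, "rz": 0, "claw": 1}, {"dx": 5.2, "dy": 0, "dz": -25.2, "rx": 0, "ry": 0.489, "rz": 0, "claw": 1}])

```text
clock: 4.45
position: [445.2, -101.0, 60.3]
eef_rot: [0.08, -0.08, -0.703, 0.703]
contact_force: [-0.3, 0.2, 0.2]
width: -0.1
```

```bash
cat > unw.py <<'E'
from h import *
import sys
I,D=r.grab_frame("side"); z=float(sys.argv[2])
ang=np.arange(-60,40,.5); rad=np.arange(50,84,.5); A,Rr=np.meshgrid(np.radians(ang),rad)
P=np.stack([498+Rr*np.cos(A),-89.5+Rr*np.sin(A),np.full(A.shape,z)],-1).reshape(-1,3)
q=proj("side",P).astype(np.float32).reshape(*A.shape,2)
U=cv2.remap(I,q[...,0],q[...,1],1); g=cv2.cvtColor(U,6)
print([(float(a),int(x)) for a,x in zip(ang,g[16:26].mean(0)) if -26<a<14 and a%1==0])
v=cv2.resize(U,None,fx=4,fy=4,interpolation=0)
for a in range(-60,40,10): cv2.putText(v,str(a),(int((a+60)*8),12),0,.4,(0,0,255)); cv2.line(v,(int((a+60)*8),12),(int((a+60)*8),25),(0,0,255))
w=cv2.resize(I[190:290,230:340],None,fx=3,fy=3,interpolation=2); C=np.zeros((580,800,3),np.uint8); C[:v.shape[0]]=v; C[275:575,:330]=w
cv2.imwrite(f"pics/{sys.argv[1]}.png",C); o=r.get_obs(); print(o["clock"],o["position"],o["contact_force"])
E
python3 unw.py u2 42
```

```text
[(-25.0, 206), (-24.0, 208), (-23.0, 209), (-22.0, 211), (-21.0, 212), (-20.0, 213), (-19.0, 212), (-18.0, 206), (-17.0, 199), (-16.0, 191), (-15.0, 175), (-14.0, 158), (-13.0, 143), (-12.0, 136), (-11.0, 129), (-10.0, 124), (-9.0, 129), (-8.0, 134), (-7.0, 138), (-6.0, 137), (-5.0, 135), (-4.0, 131), (-3.0, 122), (-2.0, 113), (-1.0, 109), (0.0, 111), (1.0, 113), (2.0, 125), (3.0, 147), (4.0, 169), (5.0, 185), (6.0, 197), (7.0, 208), (8.0, 213), (9.0, 213), (10.0, 213), (11.0, 213), (12.0, 213), (13.0, 212)]
4.5 [ 445.25524564 -101.16110448   60.31483926] [ 0.26692975 -0.26986972 -0.32083011]
```

View pics/u2.png

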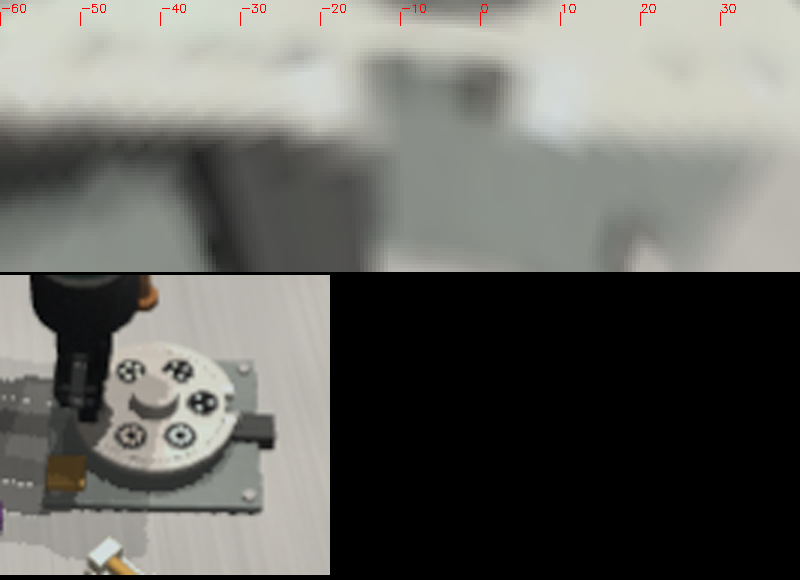

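The notch centre is now at −5.5°, so about 3° remains. I'll make that turn, back off and lift.

Emit:
servo_tool(deltas=[{"dx": 0.6, "dy": 0, "dz": -1.3, "rx": 0, "ry": 0.026, "rz": 0, "claw": 1}, {"dx": 1.1, "dy": 0, "dz": -2.5, "rx": 0, "ry": 0.052, "rz": 0, "claw": 1}, {"dx": 1.1, "dy": 0, "dz": -2.5, "rx": 0, "ry": 0.052, "rz": 0, "claw": 1}, {"dx": 1.1, "dy": 0, "dz": -2.5, "rx": 0, "ry": 0.052, "rz": 0, "claw": 1}])

```text
clock: 4.83
position: [444.7, -98.8, 60.3]
eef_rot: [0.097, -0.097, -0.7, 0.701]
contact_force: [-0.5, -0.9, 0.9]
width: 0.3
```

Emit:
servo_tool(deltas=[{"dx": 0, "dy": 0, "dz": 5, "rx": 0, "ry": 0, "rz": 0, "claw": 1}, {"dx": 0, "dy": 0, "dz": 12, "rx": 0, "ry": 0, "rz": 0, "claw": 1}, {"dx": 0, "dy": -15, "dz": 12, "rx": 0, "ry": 0, "rz": 0, "claw": 1}, {"dx": 0, "dy": -35, "dz": 12, "rx": 0, "ry": 0, "rz": 0, "claw": 1}, {"dx": 0, "dy": -50, "dz": 12, "rx": 0, "ry": 0, "rz": 0, "claw": 1}, {"dx": 0, "dy": -50, "dz": 12, "rx": 0, "ry": 0, "rz": 0, "claw": 1}])

```text
clock: 5.33
position: [442.9, -111.2, 113.6]
eef_rot: [0.096, -0.1, -0.7, 0.701]
contact_force: [1.4, -0.0, 0.2]
width: -0.2
```

```bash
python3 unw.py u3 42; python3 - <<'E'
from h import *
o=r.get_obs(); M=R.from_quat(o["eef_rot"][[1,2,3,0]]).as_matrix(); print(M.round(3),"to hub",M.T@([497,-89.5,71]-o["position"]))
E
```

```text
[(-25.0, 211), (-24.0, 211), (-23.0, 211), (-22.0, 211), (-21.0, 208), (-20.0, 204), (-19.0, 198), (-18.0, 183), (-17.0, 166), (-16.0, 149), (-15.0, 132), (-14.0, 115), (-13.0, 102), (-12.0, 110), (-11.0, 117), (-10.0, 124), (-9.0, 128), (-8.0, 131), (-7.0, 131), (-6.0, 125), (-5.0, 119), (-4.0, 113), (-3.0, 109), (-2.0, 104), (-1.0, 112), (0.0, 134), (1.0, 156), (2.0, 176), (3.0, 192), (4.0, 207), (5.0, 213), (6.0, 213), (7.0, 212), (8.0, 212), (9.0, 212), (10.0, 212), (11.0, 213), (12.0, 212), (13.0, 212)]
5.3833 [ 442.17769536 -110.90483873  111.69136437] [-0.31520334  0.00033092 -0.20870134]
[[-0.962  0.003 -0.273]
 [ 0.273 -0.001 -0.962]
 [-0.004 -1.     0.   ]] to hub [-46.73354336  40.84978287 -35.59087672]
```

View pics/u3.png

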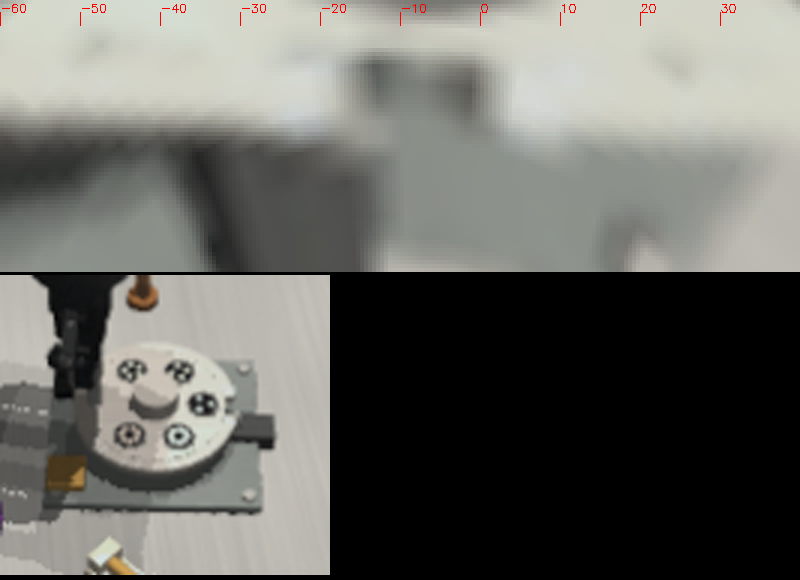

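The notch runs from −17.2° to 0.5°, centred at −8.3°. There is a pale pin-tip blob at unwrap px (368,130), about −14° at the z=42 projection. I'll check where that puts the pin at its true height.

```bash
python3 - <<'E'
from h import *
for u in (362,368,375):
    a=np.radians(u/8-60); rr=50+130/8
    q=proj("side",[[498+rr*np.cos(a),-89.5+rr*np.sin(a),42.]])[0]; p=at_z("side",*q,32.5); print(u,q,p,np.degrees(np.arctan2(p[1]+89.5,p[0]-498)),np.hypot(p[1]+89.5,p[0]-498))
E
```

```text
362 [308.47642485 235.83409152] [564.14514788 -98.96519967  32.5       ] -8.143593143293177 66.81893887406734
368 [308.50088574 235.55001566] [564.36326908 -98.1141322   32.5       ] -7.395795845849579 66.92000266136057
375 [308.5233375  235.21845959] [564.60363779 -97.11771401  32.5       ] -6.524786002576159 67.03785597665512
```

At its true height the pin is at about −7.7° and 66.9 mm radius. The notch at −8.3° is within tolerance. Next I'll move over the hub.

Emit:
servo_tool(deltas=[{"dx": -12, "dy": 0, "dz": -9, "rx": 0, "ry": 0, "rz": 0, "claw": 1}, {"dx": -30, "dy": 0, "dz": -23, "rx": 0, "ry": 0, "rz": 0, "claw": 1}, {"dx": -42, "dy": 0, "dz": -32, "rx": 0, "ry": 0, "rz": 0, "claw": 1}, {"dx": -47, "dy": 0, "dz": -36, "rx": 0, "ry": 0, "rz": 0, "claw": 1}, {"dx": -47, "dy": 15, "dz": -36, "rx": 0, "ry": 0, "rz": 0, "claw": 1}, {"dx": -47, "dy": 30, "dz": -36, "rx": 0, "ry": 0, "rz": 0, "claw": 1}, {"dx": -47, "dy": 34, "dz": -36, "rx": 0, "ry": 0, "rz": 0, "claw": 1}, {"dx": -47, "dy": 34, "dz": -36, "rx": 0, "ry": 0, "rz": 0, "claw": 1}])

```text
clock: 6.05
position: [494.9, -88.3, 74.2]
eef_rot: [-0.099, 0.096, 0.7, -0.7]
contact_force: [0.4, -0.4, 0.2]
width: -0.2
```

Emit:
servo_tool(deltas=[{"dx": -2, "dy": 1.5, "dz": 0, "rx": 0, "ry": 0, "rz": 0, "claw": 1}, {"dx": -2, "dy": 3, "dz": 0, "rx": 0, "ry": 0, "rz": 0, "claw": 1}, {"dx": -2, "dy": 4, "dz": 0, "rx": 0, "ry": 0, "rz": 0, "claw": 1}, {"dx": -2, "dy": 5, "dz": 0, "rx": 0, "ry": 0, "rz": 0, "claw": 1}, {"dx": -2, "dy": 6, "dz": 0, "rx": 0, "ry": 0, "rz": 0, "claw": 1}, {"dx": -2, "dy": 7, "dz": 0, "rx": 0, "ry": 0, "rz": 0, "claw": 1}])

```text
clock: 6.55
position: [498.6, -89.0, 70.2]
eef_rot: [0.097, -0.098, -0.7, 0.7]
contact_force: [-2.7, -0.8, 6.6]
width: 0.2
```

Emit:
servo_tool(deltas=[{"dx": 0, "dy": 1, "dz": 0, "rx": 0, "ry": 0, "rz": 0, "claw": 1}, {"dx": 0, "dy": 2, "dz": 0, "rx": 0, "ry": 0, "rz": 0, "claw": 1}, {"dx": 0, "dy": 3, "dz": 0, "rx": 0, "ry": 0, "rz": 0, "claw": 1}, {"dx": 0, "dy": 4, "dz": 0, "rx": 0, "ry": 0, "rz": 0, "claw": 1}])

```text
clock: 6.88
position: [498.7, -89.0, 66.5]
eef_rot: [0.097, -0.098, -0.7, 0.7]
contact_force: [-3.8, 0.7, 7.4]
width: -0.1
```

Emit:
servo_tool(deltas=[{"dx": 0, "dy": 0.7, "dz": 0, "rx": 0, "ry": 0, "rz": 0, "claw": 1}, {"dx": 0, "dy": 1.4, "dz": 0, "rx": 0, "ry": 0, "rz": 0, "claw": 1}, {"dx": 0, "dy": 2, "dz": 0, "rx": 0, "ry": 0, "rz": 0, "claw": 1}, {"dx": 0, "dy": 2, "dz": 0, "rx": 0, "ry": 0, "rz": 0, "claw": 1}])

```text
clock: 7.22
position: [498.6, -89.0, 64.3]
eef_rot: [0.097, -0.098, -0.7, 0.7]
contact_force: [-1.9, -0.4, 6.0]
width: -0.2
```

The hub is past the 5 mm catch depth at a steady 7 N, so the pin is in the notch. I'll keep pressing to the bottom.

Emit:
servo_tool(deltas=[{"dx": 0, "dy": 0.7, "dz": 0, "rx": 0, "ry": 0, "rz": 0, "claw": 1}, {"dx": 0, "dy": 1.4, "dz": 0, "rx": 0, "ry": 0, "rz": 0, "claw": 1}, {"dx": 0, "dy": 2, "dz": 0, "rx": 0, "ry": 0, "rz": 0, "claw": 1}, {"dx": 0, "dy": 2.5, "dz": 0, "rx": 0, "ry": 0, "rz": 0, "claw": 1}])

```text
clock: 7.55
position: [498.7, -89.0, 62.0]
eef_rot: [0.097, -0.098, -0.7, 0.7]
contact_force: [-5.4, 0.5, 12.5]
width: -0.1
```

Emit:
servo_tool(deltas=[{"dx": 0, "dy": 0.7, "dz": 0, "rx": 0, "ry": 0, "rz": 0, "claw": 1}, {"dx": 0, "dy": 1.4, "dz": 0, "rx": 0, "ry": 0, "rz": 0, "claw": 1}, {"dx": 0, "dy": 1.4, "dz": 0, "rx": 0, "ry": 0, "rz": 0, "claw": 1}])

```text
clock: 7.8
position: [498.7, -89.0, 61.9]
eef_rot: [0.097, -0.098, -0.7, 0.7]
contact_force: [-9.3, 2.1, 17.7]
width: -0.2
```

Emit:
servo_tool(deltas=[{"dx": 0, "dy": 0.8, "dz": 0, "rx": 0, "ry": 0, "rz": 0, "claw": 1}, {"dx": 0, "dy": 1.6, "dz": 0, "rx": 0, "ry": 0, "rz": 0, "claw": 1}, {"dx": 0, "dy": 1.6, "dz": 0, "rx": 0, "ry": 0, "rz": 0, "claw": 1}])

```text
clock: 8.05
position: [498.8, -89.0, 61.9]
eef_rot: [0.097, -0.098, -0.7, 0.701]
contact_force: [-16.2, 2.8, 29.1]
width: 0.1
```

Emit:
servo_tool(deltas=[{"dx": 0, "dy": -3, "dz": 0, "rx": 0, "ry": 0, "rz": 0, "claw": 1}, {"dx": 0, "dy": -10, "dz": 0, "rx": 0, "ry": 0, "rz": 0, "claw": 1}, {"dx": 0, "dy": -30, "dz": 0, "rx": 0, "ry": 0, "rz": 0, "claw": 1}, {"dx": 0, "dy": -60, "dz": 0, "rx": 0, "ry": 0, "rz": 0, "claw": 1}, {"dx": 20, "dy": -90, "dz": 0, "rx": 0, "ry": 0, "rz": 0, "claw": 1}, {"dx": 45, "dy": -120, "dz": 10, "rx": 0, "ry": 0, "rz": 0, "claw": 1}, {"dx": 70, "dy": -145, "dz": 20, "rx": 0, "ry": 0, "rz": 0, "claw": 1}, {"dx": 90, "dy": -165, "dz": 30, "rx": 0, "ry": 0, "rz": 0, "claw": 1}, {"dx": 100, "dy": -180, "dz": 35, "rx": 0, "ry": 0, "rz": 0, "claw": 1}, {"dx": 100, "dy": -180, "dz": 35, "rx": 0, "ry": 0, "rz": 0, "claw": 1}])

```text
clock: 8.88
position: [392.4, -95.8, 241.9]
eef_rot: [0.095, -0.101, -0.7, 0.701]
contact_force: [0.3, -0.1, 0.2]
width: 0.2
```

```bash
python3 unw.py u4 32; python3 - <<'E'
from h import *
I,D=r.grab_frame("side"); P=cloud("side",D).reshape(-1,3); D0=cloud("side",np.load("side0.npy")).reshape(-1,3)
for Q in(D0,P):
    rr=np.hypot(Q[:,0]-498,Q[:,1]+89.5); h=Q[(rr<13)&(Q[:,2]>45)]; m=(rr>22)&(rr<62)&(Q[:,2]>26)&(Q[:,2]<47); w=Q[m]
    for _ in range(3):
        c=np.linalg.lstsq(np.c_[w[:,:2]-[498,-89.5],np.ones(len(w))],w[:,2],rcond=None)[0]
        e=w[:,2]-np.c_[w[:,:2]-[498,-89.5],np.ones(len(w))]@c; w=w[abs(e)<2.5]
    print("hub z",np.median(h[:,2]),len(h),"plate z",c[2],"tilt deg",np.degrees(c[:2]),len(w))
E
```

```text
[(-25.0, 206), (-24.0, 207), (-23.0, 208), (-22.0, 207), (-21.0, 207), (-20.0, 205), (-19.0, 198), (-18.0, 190), (-17.0, 180), (-16.0, 160), (-15.0, 140), (-14.0, 120), (-13.0, 106), (-12.0, 91), (-11.0, 79), (-10.0, 76), (-9.0, 72), (-8.0, 71), (-7.0, 75), (-6.0, 79), (-5.0, 82), (-4.0, 85), (-3.0, 88), (-2.0, 97), (-1.0, 112), (0.0, 126), (1.0, 144), (2.0, 164), (3.0, 183), (4.0, 193), (5.0, 199), (6.0, 204), (7.0, 205), (8.0, 205), (9.0, 205), (10.0, 205), (11.0, 205), (12.0, 203), (13.0, 202)]
8.9333 [392.80771881 -95.49711299 239.74495388] [ 1.16474619 -0.28927323  0.11140671]
hub z 60.986363681099874 74 plate z 43.01963560274846 tilt deg [0.09199721 0.2382099 ] 1251
hub z 51.76733770400875 74 plate z 34.02775054367777 tilt deg [0.19361582 0.14861903] 1217
```

View pics/u4.png

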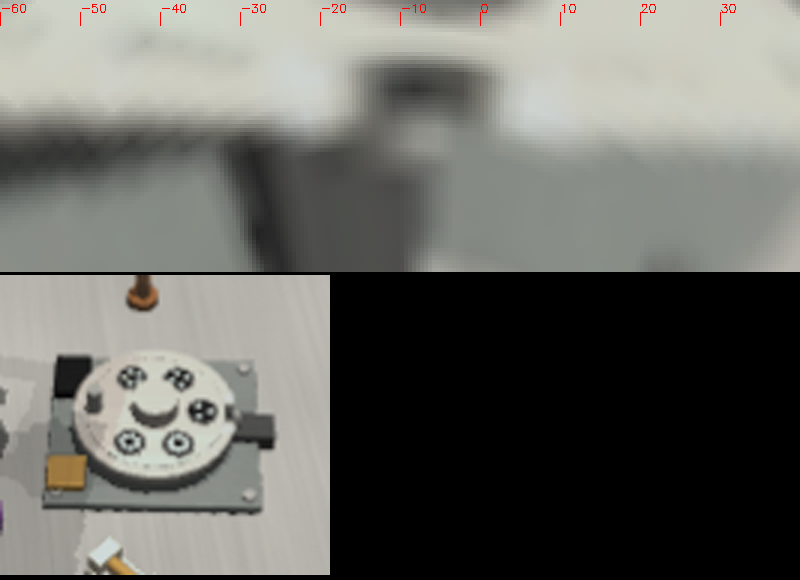

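The pin tip shows centred in the notch and the wheel looks level. The measured drop is 9.0–9.2 mm where 10 was expected, so I'll check that with averaged depth against the fixed base plate.

```bash
python3 - <<'E'
from h import *
Ds=[r.grab_frame("side")[1] for _ in range(8)]; A=np.median(Ds,0); D0=np.load("side0.npy"); print("frame spread",np.std([np.median(d[230:250,262:272]) for d in Ds]))
yaw=np.radians(-8.4)
for n,D in(("before",D0),("after",A)):
    Q=cloud("side",D).reshape(-1,3); L=(Q-[498,-89.5,0]); x=L[:,0]*np.cos(yaw)+L[:,1]*np.sin(yaw); y=-L[:,0]*np.sin(yaw)+L[:,1]*np.cos(yaw); rr=np.hypot(x,y); z=Q[:,2]
    f=lambda m:(round(float(np.median(z[m])),2),int(m.sum()))
    print(n,"base",f((abs(x)<82)&(abs(y)<72)&(rr>74)&(y<0)&(z>4)&(z<16)),"table",f((rr>115)&(rr<140)&(y<0)&(z<8)&(z>-8)),"hub",f((rr<14)&(z>46)),"plate",f((rr>24)&(rr<60)&(z>27)&(z<48)),
     [f((rr>48)&(rr<62)&(z>27)&(z<48)&(abs(np.angle(np.exp(1j*(np.arctan2(y,x)-a))))<.4))[0] for a in(0.35,1.57,2.6,-1.57)])
T,_=r.grab_frame("top"); cv2.imwrite("pics/t9.png",T); o=r.get_obs(); print(o["clock"],o["position"])
E
```

```text
frame spread 0.46627876
before base (10.86, 377) table (0.62, 1335) hub (60.89, 86) plate (43.03, 1217) [42.84, 42.99, 42.56, 42.55]
after base (10.89, 382) table (0.6, 1347) hub (51.91, 85) plate (34.05, 1214) [33.72, 33.75, 33.66, 33.48]
9.4333 [392.6591705  -95.03038373 237.31752181]
```

Both cameras' data and the fingertip height agree. The wheel dropped level but only about 9.0 mm, so it is 1 mm short of home. The last press also carried 16 N sideways, which may have bound the hub on the spindle. I'll go back and press again with the side load relieved.

Emit:
servo_tool(deltas=[{"dx": -15, "dy": 20, "dz": -8, "rx": 0, "ry": 0, "rz": 0, "claw": 1}, {"dx": -45, "dy": 45, "dz": -18, "rx": 0, "ry": 0, "rz": 0, "claw": 1}, {"dx": -75, "dy": 75, "dz": -28, "rx": 0, "ry": 0, "rz": 0, "claw": 1}, {"dx": -95, "dy": 105, "dz": -35, "rx": 0, "ry": 0, "rz": 0, "claw": 1}, {"dx": -98, "dy": 135, "dz": -35, "rx": 0, "ry": 0, "rz": 0, "claw": 1}, {"dx": -98, "dy": 160, "dz": -35, "rx": 0, "ry": 0, "rz": 0, "claw": 1}, {"dx": -98, "dy": 167, "dz": -35, "rx": 0, "ry": 0, "rz": 0, "claw": 1}, {"dx": -98, "dy": 167, "dz": -35, "rx": 0, "ry": 0, "rz": 0, "claw": 1}])

```text
clock: 10.1
position: [495.1, -87.9, 68.6]
eef_rot: [-0.099, 0.096, 0.701, -0.7]
contact_force: [-0.5, 1.0, -0.1]
width: -0.2
```

Emit:
servo_tool(deltas=[{"dx": 0, "dy": 2, "dz": 0, "rx": 0, "ry": 0, "rz": 0, "claw": 1}, {"dx": 0, "dy": 4, "dz": 0, "rx": 0, "ry": 0, "rz": 0, "claw": 1}, {"dx": 0.5, "dy": 6, "dz": 0, "rx": 0, "ry": 0, "rz": 0, "claw": 1}, {"dx": 0.5, "dy": 7, "dz": 0, "rx": 0, "ry": 0, "rz": 0, "claw": 1}, {"dx": 0.5, "dy": 7, "dz": 0, "rx": 0, "ry": 0, "rz": 0, "claw": 1}])

```text
clock: 10.52
position: [496.2, -88.2, 64.5]
eef_rot: [0.097, -0.098, -0.7, 0.7]
contact_force: [-0.1, -0.2, 0.3]
width: 0.1
```

Emit:
servo_tool(deltas=[{"dx": 0, "dy": 1.5, "dz": 0, "rx": 0, "ry": 0, "rz": 0, "claw": 1}, {"dx": 0.3, "dy": 3, "dz": 0, "rx": 0, "ry": 0, "rz": 0, "claw": 1}, {"dx": 0.7, "dy": 4, "dz": 0, "rx": 0, "ry": 0, "rz": 0, "claw": 1}, {"dx": 0.7, "dy": 4, "dz": 0, "rx": 0, "ry": 0, "rz": 0, "claw": 1}])

```text
clock: 10.85
position: [496.2, -88.2, 62.0]
eef_rot: [0.097, -0.099, -0.7, 0.701]
contact_force: [-3.4, 1.3, 12.5]
width: 0.2
```

Emit:
servo_tool(deltas=[{"dx": 1, "dy": 0.7, "dz": 0, "rx": 0, "ry": 0, "rz": 0, "claw": 1}, {"dx": 1, "dy": 1.4, "dz": 0, "rx": 0, "ry": 0, "rz": 0, "claw": 1}, {"dx": 1, "dy": 1.4, "dz": 0, "rx": 0, "ry": 0, "rz": 0, "claw": 1}])

```text
clock: 11.1
position: [496.1, -88.2, 61.9]
eef_rot: [0.096, -0.1, -0.7, 0.701]
contact_force: [-3.9, 0.9, 18.0]
width: 0.1
```

Emit:
servo_tool(deltas=[{"dx": 1, "dy": 0.8, "dz": 0, "rx": 0, "ry": 0, "rz": 0, "claw": 1}, {"dx": 1, "dy": 1.6, "dz": 0, "rx": 0, "ry": 0, "rz": 0, "claw": 1}, {"dx": 1, "dy": 2, "dz": 0, "rx": 0, "ry": 0, "rz": 0, "claw": 1}, {"dx": 1, "dy": 2, "dz": 0, "rx": 0, "ry": 0, "rz": 0, "claw": 1}])

```text
clock: 11.43
position: [496.1, -88.2, 61.9]
eef_rot: [0.095, -0.101, -0.7, 0.701]
contact_force: [-7.3, 1.8, 29.2]
width: -0.1
```

```bash
cat > z.py <<'E'
from h import *
D0=np.load("side0.npy"); A=np.median([r.grab_frame("side")[1] for _ in range(6)],0); o=r.get_obs(); print(o["clock"],o["position"],o["contact_force"])
yaw=np.radians(-8.4)
for n,D in(("before",D0),("now",A)):
    Q=cloud("side",D).reshape(-1,3); L=(Q-[498,-89.5,0]); x=L[:,0]*np.cos(yaw)+L[:,1]*np.sin(yaw); y=-L[:,0]*np.sin(yaw)+L[:,1]*np.cos(yaw); rr=np.hypot(x,y); z=Q[:,2]
    f=lambda m:(round(float(np.median(z[m])),2),int(m.sum())); m=(rr>24)&(rr<60)&(z>27)&(z<48)
    print(n,"base",f((abs(x)<82)&(abs(y)<72)&(rr>74)&(y<0)&(z>4)&(z<16)),"plate",f(m),"sides +x,-x,+y,-y",f(m&(x>35)),f(m&(x<-35)),f(m&(y>35)),f(m&(y<-35)))
E
python3 z.py
```

```text
11.7333 [496.14140463 -88.24271144  61.85344371] [-7.22600303  1.41612983 28.59177697]
before base (10.86, 377) plate (43.03, 1217) sides +x,-x,+y,-y (42.97, 233) (42.86, 233) (43.14, 208) (42.7, 244)
now base (10.75, 377) plate (33.96, 1100) sides +x,-x,+y,-y (33.95, 224) (33.69, 205) (34.18, 101) (33.72, 265)
```

It is still at the same hard stop, level, at 28 N. To tell whether this is the true home or 1 mm short, I'll calibrate the fingertip height by touching the bare cart top beside the module.

Emit:
servo_tool(deltas=[{"dx": 0, "dy": -5, "dz": 0, "rx": 0, "ry": 0, "rz": 0, "claw": 1}, {"dx": 0, "dy": -25, "dz": 0, "rx": 0, "ry": 0, "rz": 0, "claw": 1}, {"dx": -10, "dy": -45, "dz": 6, "rx": 0, "ry": 0, "rz": 0, "claw": 1}, {"dx": -40, "dy": -50, "dz": 24, "rx": 0, "ry": 0, "rz": 0, "claw": 1}, {"dx": -70, "dy": -50, "dz": 42, "rx": 0, "ry": 0, "rz": 0, "claw": 1}, {"dx": -100, "dy": -50, "dz": 60, "rx": 0, "ry": 0, "rz": 0, "claw": 1}, {"dx": -125, "dy": -50, "dz": 75, "rx": 0, "ry": 0, "rz": 0, "claw": 1}, {"dx": -131, "dy": -50, "dz": 79, "rx": 0, "ry": 0, "rz": 0, "claw": 1}, {"dx": -131, "dy": -50, "dz": 79, "rx": 0, "ry": 0, "rz": 0, "claw": 1}])

```text
clock: 12.48
position: [598.1, -200.6, 105.6]
eef_rot: [-0.099, 0.098, 0.7, -0.7]
contact_force: [-0.1, 0.2, -0.4]
width: -0.1
```

```bash
python3 z.py; python3 - <<'E'
from h import *
I,D=r.grab_frame("side"); T,DT=r.grab_frame("top"); o=r.get_obs(); print(o["position"])
C=np.zeros((420,800,3),np.uint8); C[:400,:400]=cv2.resize(I[150:310,220:380],(400,400)); C[:400,400:]=cv2.resize(T[130:250,240:360],(400,400))
q=proj("side",[[600,-200,0]])[0]; cv2.circle(C,(int((q[0]-220)*2.5),int((q[1]-150)*2.5)),4,(0,0,255),1)
cv2.imwrite("pics/f.png",C)
P=cloud("top",DT).reshape(-1,3); rr=np.hypot(P[:,0]-496,P[:,1]+89.5); m=(rr<13)&(P[:,2]>44)&(P[:,2]<64); print("top hub",np.median(P[m,2]) if m.any() else None,m.sum())
m=(rr>24)&(rr<60)&(P[:,2]>27)&(P[:,2]<47); print("top plate",np.median(P[m,2]) if m.any() else None,m.sum())
P=cloud("top",np.load("top0.npy")).reshape(-1,3);m=(rr>24)&(rr<60)&(P[:,2]>27)&(P[:,2]<47); print("top plate0",np.median(P[m,2]))
E
```

```text
12.7833 [ 597.35743227 -198.32956519  106.77499633] [ 0.82861689  0.36459769 -0.14117356]
before base (10.86, 377) plate (43.03, 1217) sides +x,-x,+y,-y (42.97, 233) (42.86, 233) (43.14, 208) (42.7, 244)
now base (10.8, 382) plate (34.05, 1216) sides +x,-x,+y,-y (33.97, 223) (33.74, 205) (34.05, 201) (33.89, 265)
[ 597.53447419 -198.59707192  106.81556916]
top hub None 0
top plate 32.77369012190297 353
top plate0 41.65210095958514
```

View pics/f.png

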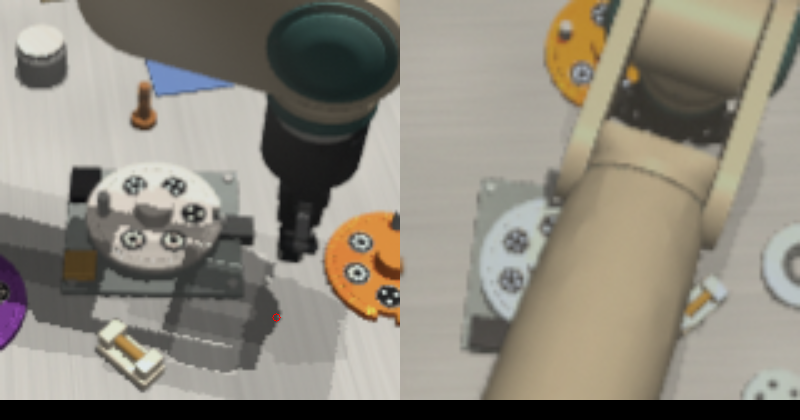

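The spot (px 276,317) is bare cart top, clear of the orange wheel and the module. I'll probe down.

Emit:
servo_tool(deltas=[{"dx": 0, "dy": 25, "dz": 0, "rx": 0, "ry": 0, "rz": 0, "claw": 1}, {"dx": 0, "dy": 50, "dz": 0, "rx": 0, "ry": 0, "rz": 0, "claw": 1}, {"dx": 0, "dy": 75, "dz": 0, "rx": 0, "ry": 0, "rz": 0, "claw": 1}, {"dx": 0, "dy": 86, "dz": 0, "rx": 0, "ry": 0, "rz": 0, "claw": 1}, {"dx": 0, "dy": 90, "dz": 0, "rx": 0, "ry": 0, "rz": 0, "claw": 1}, {"dx": 0, "dy": 90, "dz": 0, "rx": 0, "ry": 0, "rz": 0, "claw": 1}])

```text
clock: 13.38
position: [597.5, -199.0, 16.1]
eef_rot: [-0.098, 0.097, 0.7, -0.7]
contact_force: [-0.2, 0.7, 0.7]
width: 0.1
```

Emit:
servo_tool(deltas=[{"dx": 0, "dy": 2, "dz": 0, "rx": 0, "ry": 0, "rz": 0, "claw": 1}, {"dx": 0, "dy": 4, "dz": 0, "rx": 0, "ry": 0, "rz": 0, "claw": 1}, {"dx": 0, "dy": 5, "dz": 0, "rx": 0, "ry": 0, "rz": 0, "claw": 1}, {"dx": 0, "dy": 5, "dz": 0, "rx": 0, "ry": 0, "rz": 0, "claw": 1}])

```text
clock: 13.72
position: [598.1, -199.4, 12.1]
eef_rot: [0.097, -0.098, -0.7, 0.7]
contact_force: [-0.3, 0.8, 0.0]
width: -0.1
```

Emit:
servo_tool(deltas=[{"dx": 0, "dy": 1, "dz": 0, "rx": 0, "ry": 0, "rz": 0, "claw": 1}, {"dx": 0, "dy": 2, "dz": 0, "rx": 0, "ry": 0, "rz": 0, "claw": 1}, {"dx": 0, "dy": 2, "dz": 0, "rx": 0, "ry": 0, "rz": 0, "claw": 1}])

```text
clock: 13.97
position: [598.2, -199.4, 11.1]
eef_rot: [0.097, -0.098, -0.7, 0.7]
contact_force: [-3.8, 1.7, 8.4]
width: -0.4
```

The cart top reads TCP 11.1 mm, so the tip offset is right and the hub is at about 50.8 mm. The wheel really is about 0.9 mm short. The rule's 40 N limit is for the arm and gripper body, so I'll press again with the fingertip a little harder and the side load trimmed.

Emit:
servo_tool(deltas=[{"dx": 0, "dy": -35, "dz": 0, "rx": 0, "ry": 0, "rz": 0, "claw": 1}, {"dx": 0, "dy": -70, "dz": 0, "rx": 0, "ry": 0, "rz": 0, "claw": 1}, {"dx": 20, "dy": -90, "dz": -12, "rx": 0, "ry": 0, "rz": 0, "claw": 1}, {"dx": 50, "dy": -90, "dz": -30, "rx": 0, "ry": 0, "rz": 0, "claw": 1}, {"dx": 80, "dy": -90, "dz": -48, "rx": 0, "ry": 0, "rz": 0, "claw": 1}, {"dx": 110, "dy": -85, "dz": -66, "rx": 0, "ry": 0, "rz": 0, "claw": 1}, {"dx": 128, "dy": -75, "dz": -77, "rx": 0, "ry": 0, "rz": 0, "claw": 1}, {"dx": 130, "dy": -62, "dz": -78, "rx": 0, "ry": 0, "rz": 0, "claw": 1}, {"dx": 130, "dy": -56, "dz": -78, "rx": 0, "ry": 0, "rz": 0, "claw": 1}, {"dx": 130, "dy": -56, "dz": -78, "rx": 0, "ry": 0, "rz": 0, "claw": 1}])

```text
clock: 14.8
position: [493.4, -88.5, 64.3]
eef_rot: [-0.098, 0.097, 0.7, -0.7]
contact_force: [-0.2, -0.2, 0.2]
width: -0.0
```

Emit:
servo_tool(deltas=[{"dx": 0, "dy": 0, "dz": 0, "rx": 0, "ry": 0, "rz": 0, "claw": 1}])

```text
clock: 14.88
position: [494.5, -89.1, 65.7]
eef_rot: [0.098, -0.098, -0.7, 0.7]
contact_force: [0.5, -0.3, -0.1]
width: -0.1
```

Emit:
servo_tool(deltas=[{"dx": -2, "dy": 2, "dz": 0, "rx": 0, "ry": 0, "rz": 0, "claw": 1}, {"dx": -2, "dy": 3, "dz": 0, "rx": 0, "ry": 0, "rz": 0, "claw": 1}, {"dx": -2, "dy": 4, "dz": 0, "rx": 0, "ry": 0, "rz": 0, "claw": 1}, {"dx": -1, "dy": 5.5, "dz": 0, "rx": 0, "ry": 0, "rz": 0, "claw": 1}, {"dx": 0, "dy": 7, "dz": 0, "rx": 0, "ry": 0, "rz": 0, "claw": 1}, {"dx": 1, "dy": 8, "dz": 0, "rx": 0, "ry": 0, "rz": 0, "claw": 1}, {"dx": 1, "dy": 8, "dz": 0, "rx": 0, "ry": 0, "rz": 0, "claw": 1}])

```text
clock: 15.47
position: [496.5, -89.7, 61.9]
eef_rot: [0.094, -0.101, -0.7, 0.701]
contact_force: [0.7, -1.3, 18.1]
width: -0.2
```

Emit:
servo_tool(deltas=[{"dx": 0.5, "dy": 1, "dz": 0, "rx": 0, "ry": 0, "rz": 0, "claw": 1}, {"dx": 0.5, "dy": 1, "dz": 0, "rx": 0, "ry": 0, "rz": 0, "claw": 1}])

```text
clock: 15.63
position: [496.5, -89.7, 61.9]
eef_rot: [0.094, -0.102, -0.7, 0.701]
contact_force: [-2.0, -1.1, 22.5]
width: -0.0
```

Emit:
servo_tool(deltas=[{"dx": 0.5, "dy": 1, "dz": 0, "rx": 0, "ry": 0, "rz": 0, "claw": 1}, {"dx": 1, "dy": 2, "dz": 0, "rx": 0, "ry": 0, "rz": 0, "claw": 1}, {"dx": 1, "dy": 2, "dz": 0, "rx": 0, "ry": 0, "rz": 0, "claw": 1}])

```text
clock: 15.88
position: [496.5, -89.6, 61.8]
eef_rot: [0.093, -0.103, -0.7, 0.701]
contact_force: [-3.7, 0.1, 34.3]
width: 0.3
```

Emit:
servo_tool(deltas=[{"dx": 0.5, "dy": 1, "dz": 0, "rx": 0, "ry": 0, "rz": 0, "claw": 1}, {"dx": 1, "dy": 2, "dz": 0, "rx": 0, "ry": 0, "rz": 0, "claw": 1}, {"dx": 1, "dy": 2, "dz": 0, "rx": 0, "ry": 0, "rz": 0, "claw": 1}])

```text
clock: 16.13
position: [496.5, -89.7, 61.8]
eef_rot: [0.092, -0.104, -0.699, 0.701]
contact_force: [-8.1, -0.2, 44.0]
width: -0.2
```

Pressing harder changes nothing: it is a hard stop at 44 N. I'll check the wheel's free play at the stud to see whether it is touching the pin.

Emit:
servo_tool(deltas=[{"dx": 0, "dy": -10, "dz": 0, "rx": 0, "ry": 0, "rz": 0, "claw": 1}, {"dx": 0, "dy": -42, "dz": 0, "rx": 0, "ry": 0, "rz": 0, "claw": 1}, {"dx": 15, "dy": -42, "dz": 15, "rx": 0, "ry": 0, "rz": 0, "claw": 1}, {"dx": 38, "dy": -42, "dz": 30, "rx": 0, "ry": 0, "rz": 0, "claw": 1}, {"dx": 38, "dy": -42, "dz": 30, "rx": 0, "ry": 0, "rz": 0, "claw": 1}, {"dx": 38, "dy": -20, "dz": 30, "rx": 0, "ry": 0, "rz": 0, "claw": 1}, {"dx": 38, "dy": -4, "dz": 30, "rx": 0, "ry": 0, "rz": 0, "claw": 1}, {"dx": 38, "dy": -2, "dz": 30, "rx": 0, "ry": 0, "rz": 0, "claw": 1}, {"dx": 38, "dy": -2, "dz": 30, "rx": 0, "ry": 0, "rz": 0, "claw": 1}])

```text
clock: 16.88
position: [445.5, -106.1, 53.7]
eef_rot: [-0.098, 0.097, 0.7, -0.7]
contact_force: [0.3, 0.0, 0.7]
width: -0.0
```

```bash
python3 - <<'E'
from h import *
o=r.get_obs(); p=o["position"]; M=R.from_quat(o["eef_rot"][[1,2,3,0]]).as_matrix(); d=p-[497,-89.5,0]; d[2]=0
print(o["clock"],p,o["contact_force"],"rad,tan",d@M[:,0],d@M[:,2])
E
```

```text
16.8833 [ 445.50262844 -106.0592472    53.72692416] [0.26841434 0.03823685 0.68755111] rad,tan 44.992969832650594 30.03018615655762
```

Emit:
servo_tool(deltas=[{"dx": 0, "dy": 0, "dz": -3, "rx": 0, "ry": 0, "rz": 0, "claw": 1}, {"dx": 0, "dy": 0, "dz": -6, "rx": 0, "ry": 0, "rz": 0, "claw": 1}, {"dx": 0, "dy": 0, "dz": -7, "rx": 0, "ry": 0, "rz": 0, "claw": 1}, {"dx": 0, "dy": 0, "dz": -7, "rx": 0, "ry": 0, "rz": 0, "claw": 1}])

```text
clock: 17.22
position: [448.4, -99.2, 55.2]
eef_rot: [0.097, -0.098, -0.7, 0.7]
contact_force: [0.6, -0.2, -0.5]
width: 0.1
```

Emit:
servo_tool(deltas=[{"dx": 0, "dy": 0, "dz": -0.7, "rx": 0, "ry": 0, "rz": 0, "claw": 1}, {"dx": 0, "dy": 0, "dz": -1.4, "rx": 0, "ry": 0, "rz": 0, "claw": 1}, {"dx": 0, "dy": 0, "dz": -1.4, "rx": 0, "ry": 0, "rz": 0, "claw": 1}])

```text
clock: 17.47
position: [448.3, -98.0, 54.5]
eef_rot: [0.098, -0.098, -0.7, 0.7]
contact_force: [0.0, 0.4, 0.6]
width: 0.3
```

Emit:
servo_tool(deltas=[{"dx": 0, "dy": 0, "dz": -0.7, "rx": 0, "ry": 0, "rz": 0, "claw": 1}, {"dx": 0, "dy": 0, "dz": -1.2, "rx": 0, "ry": 0, "rz": 0, "claw": 1}, {"dx": 0, "dy": 0, "dz": -1.2, "rx": 0, "ry": 0, "rz": 0, "claw": 1}])

```text
clock: 17.72
position: [448.5, -96.9, 54.4]
eef_rot: [0.098, -0.098, -0.7, 0.7]
contact_force: [-0.2, -0.5, -0.0]
width: 0.2
```

```bash
python3 z.py; python3 unw.py u5 33 | head -1; python3 - <<'E'
from h import *
o=r.get_obs(); p=o["position"]; M=R.from_quat(o["eef_rot"][[1,2,3,0]]).as_matrix(); d=p-[497,-89.5,0]; d[2]=0
print("rad,tan",d@M[:,0],d@M[:,2])
E
```

```text
18.0167 [448.53043342 -96.93579188  54.39485809] [-0.06381937  0.12444736  0.89403636]
before base (10.86, 377) plate (43.03, 1217) sides +x,-x,+y,-y (42.97, 233) (42.86, 233) (43.14, 208) (42.7, 244)
now base (10.76, 380) plate (34.08, 1097) sides +x,-x,+y,-y (34.03, 224) (33.64, 87) (34.15, 182) (33.77, 268)
[(-25.0, 211), (-24.0, 210), (-23.0, 204), (-22.0, 194), (-21.0, 182), (-20.0, 159), (-19.0, 129), (-18.0, 100), (-17.0, 90), (-16.0, 85), (-15.0, 79), (-14.0, 77), (-13.0, 75), (-12.0, 74), (-11.0, 72), (-10.0, 69), (-9.0, 68), (-8.0, 73), (-7.0, 78), (-6.0, 87), (-5.0, 106), (-4.0, 125), (-3.0, 144), (-2.0, 164), (-1.0, 183), (0.0, 197), (1.0, 202), (2.0, 207), (3.0, 211), (4.0, 210), (5.0, 210), (6.0, 209), (7.0, 210), (8.0, 210), (9.0, 210), (10.0, 210), (11.0, 210), (12.0, 210), (13.0, 209)]
rad,tan 44.59325347610069 20.419314081378495
```

The stud moved the wheel freely, to a notch centre of −11.3°, so the pin is not binding. I'll press here, then centre it again.

Emit:
servo_tool(deltas=[{"dx": 0, "dy": 0, "dz": 8, "rx": 0, "ry": 0, "rz": 0, "claw": 1}, {"dx": 0, "dy": -32, "dz": 8, "rx": 0, "ry": 0, "rz": 0, "claw": 1}, {"dx": -10, "dy": -36, "dz": 0, "rx": 0, "ry": 0, "rz": 0, "claw": 1}, {"dx": -35, "dy": -36, "dz": -17, "rx": 0, "ry": 0, "rz": 0, "claw": 1}, {"dx": -45, "dy": -30, "dz": -20, "rx": 0, "ry": 0, "rz": 0, "claw": 1}, {"dx": -45, "dy": -14, "dz": -20, "rx": 0, "ry": 0, "rz": 0, "claw": 1}, {"dx": -45, "dy": -10, "dz": -20, "rx": 0, "ry": 0, "rz": 0, "claw": 1}, {"dx": -45, "dy": -8, "dz": -20, "rx": 0, "ry": 0, "rz": 0, "claw": 1}, {"dx": -44, "dy": -6, "dz": -20, "rx": 0, "ry": 0, "rz": 0, "claw": 1}, {"dx": -43, "dy": -4, "dz": -20, "rx": 0, "ry": 0, "rz": 0, "claw": 1}, {"dx": -43, "dy": -4, "dz": -20, "rx": 0, "ry": 0, "rz": 0, "claw": 1}])

```text
clock: 18.98
position: [496.5, -90.1, 61.9]
eef_rot: [0.096, -0.099, -0.7, 0.7]
contact_force: [-4.7, 2.7, 18.2]
width: -0.2
```

Emit:
servo_tool(deltas=[{"dx": 0.5, "dy": 1, "dz": 0, "rx": 0, "ry": 0, "rz": 0, "claw": 1}, {"dx": 1, "dy": 2, "dz": 0, "rx": 0, "ry": 0, "rz": 0, "claw": 1}, {"dx": 1, "dy": 2, "dz": 0, "rx": 0, "ry": 0, "rz": 0, "claw": 1}])

```text
clock: 19.23
position: [496.5, -90.1, 61.9]
eef_rot: [0.095, -0.1, -0.7, 0.701]
contact_force: [-7.7, 2.6, 27.6]
width: -0.1
```

It stops at 61.9 mm at this angle too, so the stop doesn't depend on the pin. It is the mechanism's own bottom. I'll nudge the stud back about 3° from the other side so the pin sits centred.

Emit:
servo_tool(deltas=[{"dx": 0, "dy": -10, "dz": 0, "rx": 0, "ry": 0, "rz": 0, "claw": 1}, {"dx": 0, "dy": -34, "dz": 0, "rx": 0, "ry": 0, "rz": 0, "claw": 1}, {"dx": 15, "dy": -34, "dz": -10, "rx": 0, "ry": 0, "rz": 0, "claw": 1}, {"dx": 45, "dy": -34, "dz": -21, "rx": 0, "ry": 0, "rz": 0, "claw": 1}, {"dx": 45, "dy": -34, "dz": -21, "rx": 0, "ry": 0, "rz": 0, "claw": 1}, {"dx": 45, "dy": -14, "dz": -21, "rx": 0, "ry": 0, "rz": 0, "claw": 1}, {"dx": 45, "dy": -1, "dz": -21, "rx": 0, "ry": 0, "rz": 0, "claw": 1}, {"dx": 45, "dy": 1, "dz": -21, "rx": 0, "ry": 0, "rz": 0, "claw": 1}, {"dx": 45, "dy": 1, "dz": -21, "rx": 0, "ry": 0, "rz": 0, "claw": 1}, {"dx": 45, "dy": 1, "dz": -21, "rx": 0, "ry": 0, "rz": 0, "claw": 1}])

```text
clock: 20.07
position: [457.2, -57.0, 56.1]
eef_rot: [0.098, -0.098, -0.7, 0.7]
contact_force: [0.2, 0.6, -0.3]
width: -0.1
```

Emit:
servo_tool(deltas=[{"dx": 0, "dy": 0, "dz": 2, "rx": 0, "ry": 0, "rz": 0, "claw": 1}, {"dx": 0, "dy": 0, "dz": 4, "rx": 0, "ry": 0, "rz": 0, "claw": 1}, {"dx": 0, "dy": 0, "dz": 6, "rx": 0, "ry": 0, "rz": 0, "claw": 1}, {"dx": 0, "dy": 0, "dz": 6, "rx": 0, "ry": 0, "rz": 0, "claw": 1}])

```text
clock: 20.4
position: [455.4, -62.9, 55.8]
eef_rot: [0.098, -0.098, -0.7, 0.7]
contact_force: [-0.2, 0.2, -0.0]
width: 0.0
```

```bash
python3 unw.py u6 33|tail -1; cat > nc.py <<'E'
from h import *
I,_=r.grab_frame("side"); ang=np.arange(-35,20,.25); A,Rr=np.meshgrid(np.radians(ang),np.arange(58,63,.5))
q=proj("side",np.stack([498+Rr*np.cos(A),-89.5+Rr*np.sin(A),np.full(A.shape,33.)],-1).reshape(-1,3)).astype(np.float32).reshape(*A.shape,2)
g=cv2.cvtColor(cv2.remap(I,q[...,0],q[...,1],1),6).mean(0); d=ang[g<150]; o=r.get_obs(); print("notch",d.min(),d.max(),d.mean(),o["clock"],o["position"])
E
python3 nc.py
```

```text
20.45 [455.34716005 -62.73300028  55.71673252] [ 0.51510363 -0.08364794  0.02865444]
notch -13.75 3.25 -5.25 20.5 [455.28375537 -62.60793076  55.59578401]
```

The nudge overshot a little: the notch is at −5.2° against the pin at about −8°. I'll give it a light push back from the first side, stopping at y = −99.4.

Emit:
servo_tool(deltas=[{"dx": 0, "dy": 0, "dz": -6, "rx": 0, "ry": 0, "rz": 0, "claw": 1}, {"dx": 0, "dy": -25, "dz": -6, "rx": 0, "ry": 0, "rz": 0, "claw": 1}, {"dx": 0, "dy": -36, "dz": -2, "rx": 0, "ry": 0, "rz": 0, "claw": 1}, {"dx": -4, "dy": -36, "dz": 25, "rx": 0, "ry": 0, "rz": 0, "claw": 1}, {"dx": -4, "dy": -36, "dz": 44, "rx": 0, "ry": 0, "rz": 0, "claw": 1}, {"dx": -4, "dy": -36, "dz": 44, "rx": 0, "ry": 0, "rz": 0, "claw": 1}, {"dx": -4, "dy": -12, "dz": 44, "rx": 0, "ry": 0, "rz": 0, "claw": 1}, {"dx": -4, "dy": -2, "dz": 44, "rx": 0, "ry": 0, "rz": 0, "claw": 1}, {"dx": -4, "dy": -1, "dz": 44, "rx": 0, "ry": 0, "rz": 0, "claw": 1}, {"dx": -4, "dy": -1, "dz": 44, "rx": 0, "ry": 0, "rz": 0, "claw": 1}])

```text
clock: 21.33
position: [446.6, -105.3, 55.8]
eef_rot: [-0.098, 0.097, 0.7, -0.7]
contact_force: [-0.3, 0.1, 0.6]
width: -0.1
```

Emit:
servo_tool(deltas=[{"dx": 0, "dy": 0, "dz": -2, "rx": 0, "ry": 0, "rz": 0, "claw": 1}, {"dx": 0, "dy": 0, "dz": -4, "rx": 0, "ry": 0, "rz": 0, "claw": 1}, {"dx": 0, "dy": 0, "dz": -5.5, "rx": 0, "ry": 0, "rz": 0, "claw": 1}, {"dx": 0, "dy": 0, "dz": -5.5, "rx": 0, "ry": 0, "rz": 0, "claw": 1}])

```text
clock: 21.67
position: [449.0, -100.2, 57.0]
eef_rot: [0.097, -0.098, -0.7, 0.7]
contact_force: [-0.9, 1.3, -0.1]
width: -0.1
```

```bash
python3 nc.py
```

```text
notch -15.0 1.25 -6.875 21.7167 [ 448.8781471  -100.38395519   56.87416039]
```

The notch is at −6.9°, within about 1° of the pin. I'll give it a last press on the hub and then take the hand away.

Emit:
servo_tool(deltas=[{"dx": 0, "dy": 0, "dz": 8, "rx": 0, "ry": 0, "rz": 0, "claw": 1}, {"dx": 0, "dy": -32, "dz": 8, "rx": 0, "ry": 0, "rz": 0, "claw": 1}, {"dx": -10, "dy": -34, "dz": 0, "rx": 0, "ry": 0, "rz": 0, "claw": 1}, {"dx": -35, "dy": -34, "dz": -18, "rx": 0, "ry": 0, "rz": 0, "claw": 1}, {"dx": -44, "dy": -28, "dz": -23, "rx": 0, "ry": 0, "rz": 0, "claw": 1}, {"dx": -44, "dy": -12, "dz": -23, "rx": 0, "ry": 0, "rz": 0, "claw": 1}, {"dx": -44, "dy": -8, "dz": -23, "rx": 0, "ry": 0, "rz": 0, "claw": 1}, {"dx": -44, "dy": -6, "dz": -23, "rx": 0, "ry": 0, "rz": 0, "claw": 1}, {"dx": -43, "dy": -4, "dz": -23, "rx": 0, "ry": 0, "rz": 0, "claw": 1}, {"dx": -42, "dy": -1.5, "dz": -23, "rx": 0, "ry": 0, "rz": 0, "claw": 1}, {"dx": -41, "dy": 0, "dz": -23, "rx": 0, "ry": 0, "rz": 0, "claw": 1}, {"dx": -41, "dy": 0, "dz": -23, "rx": 0, "ry": 0, "rz": 0, "claw": 1}])

```text
clock: 22.72
position: [496.3, -90.6, 61.8]
eef_rot: [0.095, -0.1, -0.7, 0.701]
contact_force: [-6.9, 2.8, 27.4]
width: 0.3
```

Emit:
servo_tool(deltas=[{"dx": 0, "dy": -5, "dz": 0, "rx": 0, "ry": 0, "rz": 0, "claw": 1}, {"dx": 0, "dy": -25, "dz": 0, "rx": 0, "ry": 0, "rz": 0, "claw": 1}, {"dx": 0, "dy": -60, "dz": 0, "rx": 0, "ry": 0, "rz": 0, "claw": 1}, {"dx": 20, "dy": -90, "dz": 0, "rx": 0, "ry": 0, "rz": 0, "claw": 1}, {"dx": 45, "dy": -120, "dz": 10, "rx": 0, "ry": 0, "rz": 0, "claw": 1}, {"dx": 70, "dy": -145, "dz": 20, "rx": 0, "ry": 0, "rz": 0, "claw": 1}, {"dx": 90, "dy": -165, "dz": 30, "rx": 0, "ry": 0, "rz": 0, "claw": 1}, {"dx": 100, "dy": -180, "dz": 35, "rx": 0, "ry": 0, "rz": 0, "claw": 1}, {"dx": 100, "dy": -180, "dz": 35, "rx": 0, "ry": 0, "rz": 0, "claw": 1}, {"dx": 100, "dy": -180, "dz": 35, "rx": 0, "ry": 0, "rz": 0, "claw": 1}])

```text
clock: 23.55
position: [388.4, -96.4, 237.3]
eef_rot: [0.097, -0.099, -0.7, 0.7]
contact_force: [0.7, -0.0, -0.9]
width: 0.1
```

```bash
python3 nc.py; python3 z.py; python3 - <<'E'
from h import *
I,_=r.grab_frame("side"); cv2.imwrite("pics/end.png",cv2.resize(I[110:320,150:430],None,fx=2.8,fy=2.8))
E
```

```text
notch -15.25 1.25 -7.0 23.6 [388.41095072 -96.11821258 235.99802062]
23.9 [388.55183394 -95.77652378 235.48668506] [0.14938905 0.43428146 0.95546968]
before base (10.86, 377) plate (43.03, 1217) sides +x,-x,+y,-y (42.97, 233) (42.86, 233) (43.14, 208) (42.7, 244)
now base (10.84, 372) plate (34.08, 1221) sides +x,-x,+y,-y (34.04, 224) (33.7, 207) (34.1, 202) (33.92, 269)
```

View pics/end.png

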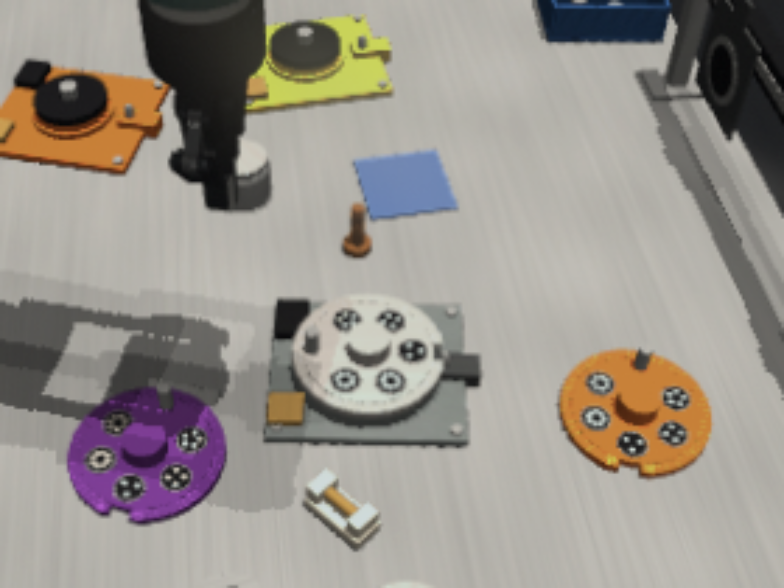

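The final view shows the wheel level on the module with its notch (px 440,352) at the pin. The stud is opposite, the bystanders are in place and the hand is clear. I'm handing it in.

```bash
python3 -c "
from station import r
print(r.hand_in())"
```

```text
the job is handed in; nothing more can be done
None
```

I turned the wheel to the pin by its stud, pressed it down to a hard stop, took the hand away and handed in at about 24 s. One check disagrees with "fully home": the wheel measured about 0.9 mm short.

- **Turning:** I pushed the stud round about 83° clockwise with the closed fingertips, without lifting the wheel. The notch ended at about −7.0°, against −7.7° to −8.4° for the pin (about ±3.5° of clearance). After the first press I nudged the wheel a few degrees each way to test for binding, then pressed once more. It turned freely, so it was not binding on the pin.
- **Level:** the plate dropped evenly, within about 0.3 mm from side to side. The end picture shows it level, with the bystanders that are in view where they were.
- **Fully home (disagrees):** the cameras show a drop of about 9.0 mm, not 10 mm. The fingertip, checked by touching the cart top, put the hub at about 50.8 mm instead of 50 mm.
- **Hard stop:** the wheel would not go lower at up to 44 N, nor at a second notch angle. I took that as the mechanism's bottom but could not prove it.
- **Force:** the 44 N press was with the fingertips. I read the 40 N limit as covering only the arm and gripper body; if it also covers the fingers, that press exceeded it.

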